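# Release a specimen tray and hold its ball before a horizontal microscope

### The arm

A 6-joint arm with a two-finger parallel gripper is mounted at the origin on the work surface. World frame = base frame: x ahead of the robot, y to its left, z up, the work surface at z = 0. Lengths are in m, angles in rad, forces in N, time in s.
With the tool pointing down it reaches from about 0.35 to 0.85 m from the base axis. Payload 8.1 kg.
Tool frame: the origin (TCP) lies on the mounting face of the last link; the fingertips stand 186 mm ahead of it and the grasp point (between the pads) lies 167 mm ahead of it; z points along the fingers, y is the line along which they close (so a half turn about z gives the same grasp; the last joint's range is limited). The gripper opens to 93 mm and grips with 3 to 60 N. Pads are 15 mm wide; open, the fingers measure 128 mm over their backs; the gripper's body (75 mm by 188 mm) begins 65 mm behind the grasp point.
Start: joints at [1.042, 0.13, 1.488, -0, 1.523, -0.085], TCP at [0.258, 0.542, 0.405] pointing down, gripper open.
Joint ranges: [-2.96, 2.96], [-0.89, 2.26], [0.02, 2.5], [-1.34, 4.48], [0, 2.73], [-2.66, 2.66]. Speed limits (rad/s): [2.39, 2.39, 2.79, 3.14, 3.14, 3.14].

### API

Orientations are given as a rotation vector (axis times angle).
In Python, from plant import read_state, read_camera, camera_params, close_job gives the robot as it stands. The module is installed in compiled form; this text tells all that it offers.
- The arm moves only by the tool servo_tool, never from a script. Its argument "increments" is a list of rows, each an object with "slide": the shift along the tool's x, y, z in mm, a list of three; "dr": the turn, a rotation vector about the tool's x, y, z in rad, a list of three; "jaw": the closure, from 0 (fully open) to 1 (shut). In form: [{"slide": [x, y, z], "dr": [ax, ay, az], "jaw": jaw}, ...]. A call has 1 to 20 rows; each row is the pose to reach, as a shift and turn from the pose commanded when the call began, along the tool's axes at that moment; what a row does not reach only later rows make up. A row lasts 1/10 s, in which the tool goes at most 50 mm and 8.59 degrees, less where a joint would pass 70% of its speed; a pose out of reach is approached as far as the arm can. A call with a gripper value outside its range is refused whole. The fingers move at their own pace and stop on an object; "force" is the grip in N (left out, the last holds). Time passes only in rows, so rows that repeat a pose let the fingers close. It gives the time, the measured TCP pose, the force, the opening and the grip force at its end, in the units of the state.
- read_state(): the state, without advancing time (a new reading comes with each control period).
- read_camera(name): name is "side" or "top"; returns (picture, depth): 400x640x3 uint8, red, green, blue; 400x640 float32, m along the optical axis (not along the pixel's ray), 0 where there is no reading.
- camera_params(name): a dict with "fx", "fy", "cx", "cy" (pixels), "rvec" (rotation vector, rad) and "tvec" (3), from world to camera coordinates, as OpenCV has them. Camera axes: x right, y down, z forward; pixel columns grow to the right and rows downward; lengths in m; the calibration is good to about 2 mm. A picture is of the moment at which its call begins. camera_params takes no time and is no camera call.
- close_job(): hands the job in; it is judged then, once.
The state is a dict: "t": time; "q": joint angles; "dq": joint speeds; "joint_torque": joint torques, N m; "tool_pos": TCP position; "orientation": TCP orientation; "force": force on the tool from outside, world axes, zero at the start; "wrist_torque": the same for the moment, N m; "opening": finger opening in m; "gripper_force": force on a finger pad.
Only numpy, scipy, OpenCV 4.12 (cv2) and the standard library are available. Lean on these libraries where they do the work, as an engineer would, in place of code of your own. Each camera call takes 0.05 s, during which the arm holds its last target. There are 200 camera calls.

### The job

Press the red lever of the cradle down until its detent holds it by itself, so that the clip lets go of the tray. Then lift the tray by its blue grip, with the loose amber ball staying in its pocket and untouched by the fingers, and hold it level in the air so that the ball sits in the focus of the horizontal microscope: on the lens axis, 70 mm in front of the lens, straight above the green dot. Finish while still holding it there, with the lever left down, the microscope not bumped and the things around not disturbed.

Things in the scene. Friction and masses are not known exactly. Their poses are not given: they have to be found in the camera images.
- cradle: Fixed grey loading cradle, a block 170 x 84 mm, its top face 30 mm above the table. Origin on the table under the block's centre. +x runs along the block away from the lever; the lever is at the -x end. The tray lies in a nest of low rims on top, with 2 mm play all round; rims reach 38 mm above the table.
- clip (a joint): Hinge angle of the clip lever, a rocker with a steel jaw over the tray's -x edge and a red tail pad. 0 = up, jaw over the tray (tray cannot be lifted); 0.65 rad = fully down against its stop, jaw raised and drawn back clear of the tray. A spring pushes it up, with about 6 N at the pad at first; the push fades to nothing at 0.45 rad, and beyond that the detent pulls it down to 0.65 and holds it there by itself (about 2.5 N at the pad would be needed to lift it).
- lever_pad (a point): Centre of the top face of the red tail pad (36 x 36 x 8 mm) where one presses. It moves with the lever, on an arc about lever_pivot: 82 mm above the table when up, about 27 mm when fully down, moving some 20 mm outwards (cradle -x) on the way. The pad slopes about 0.33 rad down towards the tray when up, and as much the other way when down.
- lever_pivot (a point): Point on the lever's hinge axis, 24 mm above the table; the axis runs along the cradle's y.
- tray: Loose aluminium tray, 150 (x) x 64 (y) x 8 mm, 0.18 to 0.36 kg. Origin at the centre of its underside, z up; at the start it rests in the cradle, underside 30 mm above the table, x axis along the cradle's. A blue upright grip fin stands at its centre: 40 mm long in x, 14 mm thick in y, from 8 to 58 mm above the underside. The ball's pocket is at the +x end.
- grip (a point): Point to grip in the blue fin, on its middle, 42 mm above the tray's underside (16 mm below the fin's top). Pinch across the 14 mm thickness, from above.
- pocket (a point): Where the ball's centre is when it lies centred in its pocket: 50 mm in +x from the tray's centre and 21 mm above its underside. The pocket is a black ring lip, 22 mm inside, 30 mm outside, only 2.5 mm high: the ball has about 3 mm play in it and rolls out if tipped past about 30 degrees or jerked.
- ball: Loose amber resin ball, 26 mm diameter, 12 g, dark speck inside. Origin at its centre. It lies in the tray's pocket.
- viewer: Fixed horizontal microscope on a grey baseboard 6 mm thick, 90 mm wide, from 30 mm in front of the focus to 240 mm behind it. Origin on the table straight under the focus, marked by a green dot on the board; +x runs from the focus into the lens. Lens front at x = 70 mm; white light ring of 54 mm diameter from x = 77 mm; white body up to 186 mm high from x = 155 mm.
- focus (a point): The focus: point on the lens axis 70 mm in front of the lens front, 140 mm above the table. The ball's centre belongs here.
- lens (a point): Centre of the lens front, 140 mm above the table.
- stain_bottle: Bystander: loose amber bottle, 42 mm diameter, 85 mm high, origin under its centre.
- specimen_jar: Bystander: loose clear jar with red cap, 48 mm diameter, 60 mm high, origin under its centre.
- dish: Bystander: loose white dish, 80 mm diameter, 14 mm high, origin under its centre.
- slide_box: Bystander: loose open wooden box of slides, 120 x 170 x 32 mm, origin under its centre.

How it is judged:
On the way, in this order (a step that is already met when the one before it is completed fails the run):
1. the lever is down and stays there with nothing touching it (value of joint clip above 0.58 rad and contact force between clip and the arm below 0.3 N and contact force between clip and the fingers below 0.3 N), for 0.3 s.
2. the tray is lifted clear of the cradle with the ball in its pocket (height (world z) of tray above 0.06 m and distance between ball and pocket below 0.01 m), for 0.2 s.
At the end, for the whole second after the job is handed in: The gripper holds the tray still (under 0.03 m/s) in the air, carried by nothing else, within 0.12 rad of level, the ball in its pocket (within 10 mm of the pocket point) and within 20 mm of the focus; the lever is still down (above 0.58 rad) (distance between ball and focus below 0.02 m and angle between tray's own z axis and vertical below 0.12 rad and distance between ball and pocket below 0.01 m and height (world z) of tray above 0.09 m and linear speed of tray below 0.03 m/s and contact force between tray and the fingers above 1 N and contact force between tray and viewer below 0.1 N and contact force between tray and cradle below 0.1 N and value of joint clip above 0.58 rad); the arm keeps its last pose, push and grip.
It fails at once if the ball leaves its pocket (distance between ball and pocket above 0.012 m).
It fails at once if the fingers touch the ball (contact force between the fingers and ball above 0.5 N).
It fails at once if the microscope is bumped (contact force between viewer and anything else above 4 N).
It fails at once if a bystander (bottle, jar, dish or slide box) is shifted over 20 mm or tipped (distance of any of stain_bottle, specimen_jar, dish, slide_box from where it was at the start of the episode above 0.02 m or angle between any of stain_bottle, specimen_jar, dish, slide_box's own z axis and vertical above 0.3 rad).
It also fails if it takes over 58 s, if anything falls off the work surface, if the arm or the gripper's body presses on something with over 40 N, if the wrist force passes 120 N, or if a joint passes its speed limit or range.

## Working session

There is one attempt and no reset: what is moved stays moved. The work goes in short steps, Python scripts to look and compute and a tool call to move; the robot and the scene stay as the last step left them, time stands still between calls to the robot, and variables do not carry over. Pictures are saved under pics/ and viewed, at most 10 in all, crops included, and the job is handed in when it is done.

Besides the shell and the picture viewer there is one more tool, called as a command line: name --argument value ..., lists and objects as JSON in quotes. servo_tool: Moves the arm, as the interface text tells. Its arguments: {"type":"object","properties":{"increments":{"type":"array"},"force":{"type":"number"}},"required":["increments"]}

```bash
mkdir -p pics; cat > h.py <<'E'
import numpy as np, cv2
from plant import *
def cap(n):
    p,d=read_camera(n); np.savez(f'{n}.npz',p=p,d=d); return p,d
def load(n):
    z=np.load(f'{n}.npz'); return z['p'],z['d']
def cam(n):
    c=camera_params(n); R=cv2.Rodrigues(np.array(c['rvec'],float))[0]; return c,R,np.array(c['tvec'],float).ravel()
def cloud(n,d):
    c,R,t=cam(n); v,u=np.mgrid[:d.shape[0],:d.shape[1]]
    P=np.stack([(u-c['cx'])/c['fx']*d,(v-c['cy'])/c['fy']*d,d],-1)
    return (P-t)@R
def ray(n,u,v,z):
    c,R,t=cam(n); o=-R.T@t; r=R.T@np.array([(u-c['cx'])/c['fx'],(v-c['cy'])/c['fy'],1]); return o+r*(z-o[2])/r[2]
E
python3 - <<'E'
from h import *
for n in ('top','side'):
    p,d=cap(n); cv2.imwrite(f'pics/{n}0.png',p[...,::-1]); c,R,t=cam(n); print(n,c['fx'],-R.T@t,R[2],(d>0).mean())
s=read_state(); print(s)
E
```

```text
top 513.9345372166537 [ 0.44284355 -0.00154305  1.11053458] [ 0.14834623 -0.01552902 -0.98881356] 0.99601171875
side 504.75770677014833 [-0.04059252 -0.61950226  0.93048357] [ 0.52608525  0.50859129 -0.68159314] 0.9958359375
{'t': 0.1, 'q': array([ 1.04167073e+00,  1.31070598e-01,  1.48916975e+00, -2.16720854e-05,
        1.52299970e+00, -8.53786783e-02]), 'dq': array([-0.00051635, -0.00021069, -0.00364671, -0.00184795,  0.00106187,
       -0.00034259]), 'joint_torque': array([ 8.97971295e-04, -5.61337745e+01, -4.93096197e+01,  7.69260270e-02,
        2.91518366e-02, -4.56854275e-05]), 'tool_pos': array([0.25746286, 0.54172324, 0.40380143]), 'orientation': array([-6.91224226e-01, -3.06411597e+00,  2.47643210e-03]), 'force': array([-1.38399263,  0.10689481,  0.2434472 ]), 'wrist_torque': array([ 0.03570834,  0.02336815, -0.04708491]), 'gripper_force': 0.0, 'opening': 0.09290318228233706}
```

View pics/top0.png

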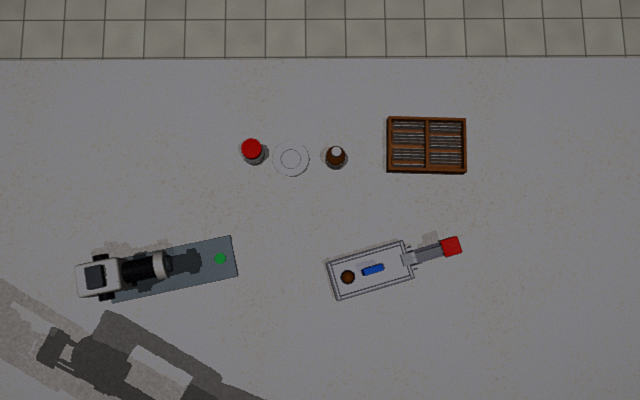

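View pics/side0.png

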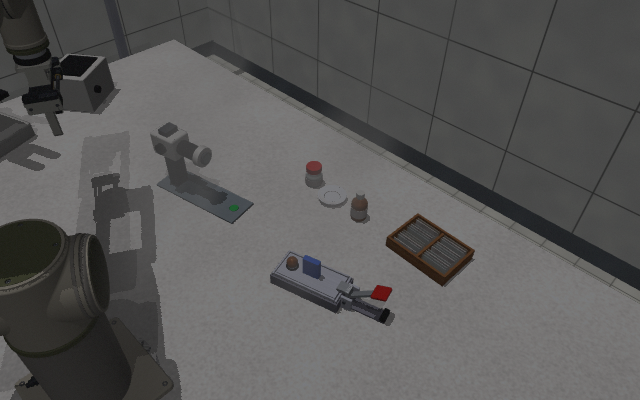

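The top view shows the red pad at about (451,246), the blue fin (372,270), the ball (347,277) and the green dot (221,258). The microscope points left, with its lens at about (165,265). The side view shows the same layout, and the lever is up.

```bash
python3 - <<'E'
from h import *
masks={'red':lambda h:((h[...,0]<6)|(h[...,0]>174))&(h[...,1]>180)&(h[...,2]>80),
'blue':lambda h:(abs(h[...,0].astype(int)-110)<12)&(h[...,1]>130)&(h[...,2]>60),
'green':lambda h:(abs(h[...,0].astype(int)-62)<15)&(h[...,1]>130)&(h[...,2]>60),
'amber':lambda h:(abs(h[...,0].astype(int)-11)<7)&(h[...,1]>90)&(h[...,2]>40)}
for n in ('top','side'):
    p,d=load(n); h=cv2.cvtColor(p,cv2.COLOR_RGB2HSV); C=cloud(n,d)
    for k,f in masks.items():
        m=f(h).astype(np.uint8); N,L,S,ce=cv2.connectedComponentsWithStats(m)
        for i in range(1,N):
            if S[i,4]<25 or S[i,4]>1500: continue
            q=C[L==i]; print(n,k,S[i,4],ce[i].round(1),'med',np.median(q,0).round(4),'zmax',np.percentile(q[:,2],[5,95]).round(3))
            if n=='top':
                z={'red':.082,'blue':.088,'green':.006,'amber':.055}[k]; print('    ray',ray(n,*ce[i],z).round(4), cv2.minAreaRect(np.argwhere(L==i)[:,::-1].astype(np.float32)))
# baseboard top face & cradle top footprint from cloud
p,d=load('top'); C=cloud('top',d)
def rect(m,name):
    N,L,S,ce=cv2.connectedComponentsWithStats(m.astype(np.uint8)); i=1+np.argmax(S[1:,4]); q=C[L==i]
    r=cv2.minAreaRect((q[:,:2]*1000).astype(np.float32)); print(name,S[i,4],r,np.median(q,0).round(4))
u=np.arange(640)[None]; v=np.arange(400)[:,None]
box=lambda a,b,c,e:(u>=a)&(u<=b)&(v>=c)&(v<=e)
rect((C[...,2]>.022)&(C[...,2]<.05)&box(320,412,230,305),'cradle')
rect((C[...,2]>.004)&(C[...,2]<.25)&box(60,245,225,310),'viewer')
p,d=load('side');
rot=cv2.Rodrigues(np.array(read_state()['orientation']))[0]; print(rot.round(3))
E
```

```text
top red 297 [250.8 147.9] med [0.7214 0.1248 0.0601] zmax [0.057 0.064]
    ray [0.7158 0.1224 0.082 ] ((251.0, 148.0), (18.0, 18.0), 90.0)
top red 294 [450.7 246.1] med [ 0.5098 -0.2792  0.082 ] zmax [0.076 0.088]
    ray [ 0.5098 -0.2795  0.082 ] ((450.550048828125, 246.1500244140625), (17.076295852661133, 17.39252471923828), 71.56504821777344)
top blue 136 [372.9 269.1] med [ 0.4659 -0.1214  0.088 ] zmax [0.085 0.091]
    ray [ 0.4657 -0.1213  0.088 ] ((372.9495849609375, 269.1651611328125), (6.800566673278809, 19.922786712646484), 73.3007583618164)
top green 103 [219.6 258. ] med [0.495  0.1958 0.0065] zmax [0.003 0.01 ]
    ray [0.4949 0.1961 0.006 ] ((219.5, 258.0), (10.0, 11.0), 90.0)
top amber 143 [334.1 157.5] med [ 0.6982 -0.0471  0.0586] zmax [0.052 0.066]
    ray [ 0.7008 -0.0496  0.055 ] ((334.8230285644531, 156.76686096191406), (18.438480377197266, 13.416618347167969), 12.994616508483887)
top amber 82 [347.5 276.8] med [ 0.4511 -0.0725  0.0618] zmax [0.058 0.066]
    ray [ 0.4516 -0.0729  0.055 ] ((347.5, 276.5), (9.0, 9.0), 90.0)
side red 201 [380.8 292.2] med [ 0.5094 -0.2816  0.0825] zmax [0.077 0.088]
side blue 68 [311.4 259.8] med [ 0.4662 -0.123   0.0877] zmax [0.086 0.091]
side green 42 [233.5 207.5] med [0.4958 0.195  0.0074] zmax [0.004 0.011]
side amber 1122 [427.3 251.9] med [ 0.6862 -0.2572  0.0285] zmax [0.008 0.034]
side amber 33 [290.6 259.3] med [ 0.4495 -0.0742  0.0626] zmax [0.06  0.065]
cradle 3072 ((467.2255859375, -127.91909790039062), (83.91413116455078, 184.11793518066406), 15.691198348999023) [ 0.4681 -0.1248  0.0376]
viewer 6128 ((471.44403076171875, 312.44610595703125), (93.08587646484375, 297.227783203125), 11.533835411071777) [0.467  0.3099 0.0126]
[[-0.903  0.429 -0.001]
 [ 0.429  0.903 -0.001]
 [ 0.    -0.002 -1.   ]]
```

servo_tool --increments '[{"slide": [-6, -6, 0], "dr": [0, 0, 0.01], "jaw": 1}, {"slide": [-23, -25, 0], "dr": [0, 0, 0.03], "jaw": 1}, {"slide": [-46, -51, 0], "dr": [0, 0, 0.07], "jaw": 1}, {"slide": [-75, -82, 0], "dr": [0, 0, 0.11], "jaw": 1}, {"slide": [-107, -117, 0], "dr": [0, 0, 0.16], "jaw": 1}, {"slide": [-140, -152, 0], "dr": [0, 0, 0.21], "jaw": 1}, {"slide": [-173, -188, 0], "dr": [0, 0, 0.26], "jaw": 1}, {"slide": [-206, -223, 0], "dr": [0, 0, 0.31], "jaw": 1}, {"slide": [-240, -260, 0], "dr": [0, 0, 0.36], "jaw": 1}, {"slide": [-273, -297, 0], "dr": [0, 0, 0.41], "jaw": 1}, {"slide": [-307, -334, 5], "dr": [0, 0, 0.46], "jaw": 1}, {"slide": [-340, -371, 10], "dr": [0, 0, 0.51], "jaw": 1}, {"slide": [-374, -408, 15], "dr": [0, 0, 0.56], "jaw": 1}, {"slide": [-407, -445, 20], "dr": [0, 0, 0.61], "jaw": 1}, {"slide": [-440, -481, 28], "dr": [0, 0, 0.66], "jaw": 1}, {"slide": [-472, -516, 36], "dr": [0, 0, 0.71], "jaw": 1}, {"slide": [-505, -551, 45], "dr": [0, 0, 0.76], "jaw": 1}, {"slide": [-540, -590, 55], "dr": [0, 0, 0.81], "jaw": 1}, {"slide": [-568, -621, 65], "dr": [0, 0, 0.84], "jaw": 1}, {"slide": [-580, -634, 75], "dr": [0, 0, 0.855], "jaw": 1}]' --force 20

```text
t: 2.1
tool_pos: [0.5088, -0.2836, 0.3289]
orientation: [1.905, 2.497, -0.001]
force: [0.4, 0.9, -0.1]
opening: 0.0003
gripper_force: 0.0
```

servo_tool --increments '[{"slide": [1, 0, 10], "dr": [0, 0, 0], "jaw": 1}, {"slide": [2, 1, 25], "dr": [0, 0, 0], "jaw": 1}, {"slide": [3, 1, 40], "dr": [0, 0, 0], "jaw": 1}, {"slide": [3, 1, 50], "dr": [0, 0, 0], "jaw": 1}, {"slide": [3, 1, 56], "dr": [0, 0, 0], "jaw": 1}, {"slide": [2, 1, 61], "dr": [0, 0, 0], "jaw": 1}, {"slide": [-2, 1, 67], "dr": [0, 0, 0], "jaw": 1}, {"slide": [-5, 1, 72], "dr": [0, 0, 0], "jaw": 1}, {"slide": [-7, 1, 76], "dr": [0, 0, 0], "jaw": 1}, {"slide": [-9, 1, 81], "dr": [0, 0, 0], "jaw": 1}, {"slide": [-11, 1, 85], "dr": [0, 0, 0], "jaw": 1}, {"slide": [-13, 1, 89], "dr": [0, 0, 0], "jaw": 1}, {"slide": [-14, 1, 93], "dr": [0, 0, 0], "jaw": 1}, {"slide": [-15, 1, 97], "dr": [0, 0, 0], "jaw": 1}, {"slide": [-16, 1, 101], "dr": [0, 0, 0], "jaw": 1}, {"slide": [-17, 1, 105], "dr": [0, 0, 0], "jaw": 1}, {"slide": [-17, 1, 109], "dr": [0, 0, 0], "jaw": 1}, {"slide": [-17, 1, 112], "dr": [0, 0, 0], "jaw": 1}, {"slide": [-17, 1, 112], "dr": [0, 0, 0], "jaw": 1}]'

```text
t: 4.0
tool_pos: [0.5147, -0.2958, 0.2177]
orientation: [-1.9, -2.502, 0.0]
force: [-0.3, -0.7, 0.8]
opening: 0.0006
gripper_force: 0.6
```

servo_tool --increments '[{"slide": [0, 0, -5], "dr": [0, 0, 0], "jaw": 1}, {"slide": [0, 0, -15], "dr": [0, 0, 0], "jaw": 1}, {"slide": [0, 0, -35], "dr": [0, 0, 0], "jaw": 1}, {"slide": [0, 0, -60], "dr": [0, 0, 0], "jaw": 1}, {"slide": [0, 0, -90], "dr": [0, 0, 0], "jaw": 0.9}, {"slide": [0, 0, -110], "dr": [0, 0, 0], "jaw": 0.8}, {"slide": [0, 0, -120], "dr": [0, 0, 0], "jaw": 0.6}]'

```text
t: 4.7
tool_pos: [0.5153, -0.2962, 0.3415]
orientation: [1.897, 2.498, 0.0]
force: [0.2, -0.3, 0.4]
opening: 0.0199
gripper_force: 0.0
```

```bash
python3 - <<'E'
from h import *
p,d=cap('side'); a=p[220:350,240:420]; cv2.imwrite('pics/s1.png',cv2.resize(a[...,::-1],None,fx=4,fy=4,interpolation=cv2.INTER_CUBIC))
h=cv2.cvtColor(p,cv2.COLOR_RGB2HSV); C=cloud('side',d)
m=((h[...,0]<6)|(h[...,0]>174))&(h[...,1]>180)&(h[...,2]>60); m[:220]=0
print(m.sum(),np.median(C[m],0),read_state()['force'],read_state()['tool_pos'])
E
```

```text
221 [ 0.51388703 -0.30055564  0.02736761] [ 1.27725249 -0.45178679  1.64835234] [ 0.51546026 -0.29628197  0.34204941]
```

View pics/s1.png

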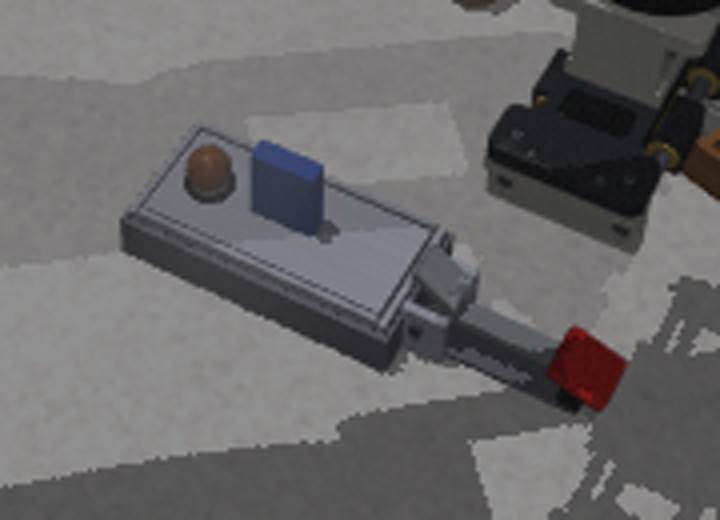

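The lever is down: its pad centre is at 27 mm and the jaw is drawn back. The ball, at crop (210,170), is in its pocket beside the fin (290,190). Next I move over the grip.

servo_tool --increments '[{"slide": [5, 0, 0], "dr": [0, 0, 0], "jaw": 0.3}, {"slide": [20, 0, 0], "dr": [0, 0, 0], "jaw": 0.3}, {"slide": [45, 0, 0], "dr": [0, 0, 0], "jaw": 0.3}, {"slide": [75, 0, 0], "dr": [0, 0, 0], "jaw": 0.3}, {"slide": [105, 0, 0], "dr": [0, 0, 0], "jaw": 0.3}, {"slide": [135, -1, 0], "dr": [0, 0, 0], "jaw": 0.3}, {"slide": [160, -1, 0], "dr": [0, 0, 0], "jaw": 0.3}, {"slide": [175, -1, 0], "dr": [0, 0, 0], "jaw": 0.3}, {"slide": [181, -1, 5], "dr": [0, 0, 0], "jaw": 0.3}, {"slide": [181, -1, 20], "dr": [0, 0, 0], "jaw": 0.3}, {"slide": [181, -1, 40], "dr": [0, 0, 0], "jaw": 0.3}, {"slide": [181, -1, 60], "dr": [0, 0, 0], "jaw": 0.3}, {"slide": [181, -1, 80], "dr": [0, 0, 0], "jaw": 0.3}, {"slide": [181, -1, 95], "dr": [0, 0, 0], "jaw": 0.3}, {"slide": [181, -1, 102], "dr": [0, 0, 0], "jaw": 0.3}, {"slide": [181, -1, 103], "dr": [0, 0, 0], "jaw": 0.3}, {"slide": [181, -1, 103], "dr": [0, 0, 0], "jaw": 0.3}]'

```text
t: 6.45
tool_pos: [0.4652, -0.1222, 0.2346]
orientation: [-1.9, -2.501, 0.0]
force: [0.7, 0.2, -0.5]
opening: 0.0649
gripper_force: 0.0
```

```bash
python3 - <<'E'
from h import *
s=read_state(); print(s['tool_pos'],s['orientation'],s['opening'],s['force'])
p,d=cap('side'); a=p[200:330,240:420]; cv2.imwrite('pics/s2.png',cv2.resize(a[...,::-1],None,fx=4,fy=4,interpolation=cv2.INTER_CUBIC))
E
```

```text
[ 0.46521927 -0.12218114  0.23460048] [-1.90018171e+00 -2.50147543e+00  2.92963631e-04] 0.06493432215638893 [ 0.66385738  0.24823443 -0.51007577]
```

View pics/s2.png

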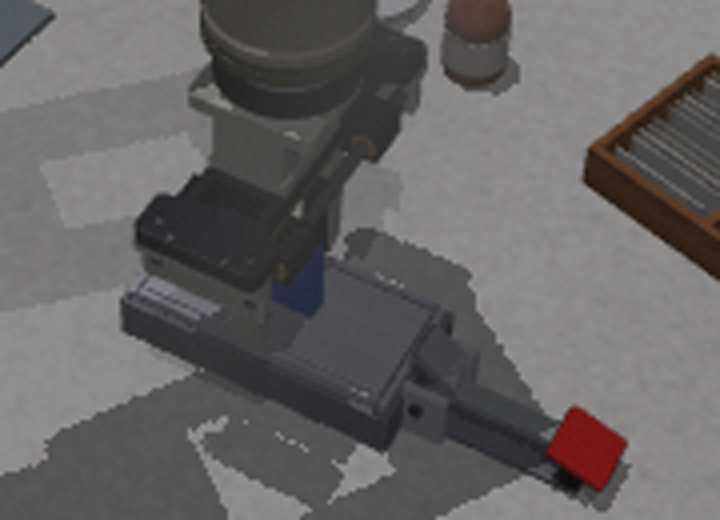

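The fingers straddle the blue fin (crop 300,280), and the lever is still down. Closing now.

servo_tool --increments '[{"slide": [0, 0, -3], "dr": [0, 0, 0], "jaw": 0.5}, {"slide": [0, 0, -4], "dr": [0, 0, 0], "jaw": 0.6}, {"slide": [0, 0, -4], "dr": [0, 0, 0], "jaw": 0.7}, {"slide": [0, 0, -4], "dr": [0, 0, 0], "jaw": 0.75}, {"slide": [0, 0, -4], "dr": [0, 0, 0], "jaw": 0.8}, {"slide": [0, 0, -4], "dr": [0, 0, 0], "jaw": 0.84}, {"slide": [0, 0, -4], "dr": [0, 0, 0], "jaw": 0.87}, {"slide": [0, 0, -4], "dr": [0, 0, 0], "jaw": 1}, {"slide": [0, 0, -4], "dr": [0, 0, 0], "jaw": 1}, {"slide": [0, 0, -4], "dr": [0, 0, 0], "jaw": 1}, {"slide": [0, 0, -4], "dr": [0, 0, 0], "jaw": 1}]' --force 40

```text
t: 7.6
tool_pos: [0.4652, -0.1218, 0.2387]
orientation: [1.9, 2.502, 0.0]
force: [1.0, 0.8, 0.7]
opening: 0.0136
gripper_force: 40.0
```

Gripped (13.6 mm, 40 N). Lifting gently by 150 mm.

servo_tool --increments '[{"slide": [0, 0, -1], "dr": [0, 0, 0], "jaw": 1}, {"slide": [0, 0, -3], "dr": [0, 0, 0], "jaw": 1}, {"slide": [0, 0, -7], "dr": [0, 0, 0], "jaw": 1}, {"slide": [0, 0, -12], "dr": [0, 0, 0], "jaw": 1}, {"slide": [0, 0, -19], "dr": [0, 0, 0], "jaw": 1}, {"slide": [0, 0, -27], "dr": [0, 0, 0], "jaw": 1}, {"slide": [0, 0, -36], "dr": [0, 0, 0], "jaw": 1}, {"slide": [0, 0, -45], "dr": [0, 0, 0], "jaw": 1}, {"slide": [0, 0, -54], "dr": [0, 0, 0], "jaw": 1}, {"slide": [0, 0, -63], "dr": [0, 0, 0], "jaw": 1}, {"slide": [0, 0, -71], "dr": [0, 0, 0], "jaw": 1}, {"slide": [0, 0, -78], "dr": [0, 0, 0], "jaw": 1}, {"slide": [0, 0, -84], "dr": [0, 0, 0], "jaw": 1}, {"slide": [0, 0, -88], "dr": [0, 0, 0], "jaw": 1}, {"slide": [0, 0, -91], "dr": [0, 0, 0], "jaw": 1}, {"slide": [0, 0, -92], "dr": [0, 0, 0], "jaw": 1}, {"slide": [0, 0, -92], "dr": [0, 0, 0], "jaw": 1}]'

```text
t: 9.3
tool_pos: [0.4651, -0.1217, 0.3307]
orientation: [-1.9, -2.502, 0.0]
force: [-1.4, -0.2, -2.5]
opening: 0.0136
gripper_force: 40.0
```

```bash
cat > look.py <<'E'
from h import *
s=read_state(); print(s['t'],s['tool_pos'].round(4),s['orientation'].round(3),s['opening'],s['force'].round(1))
for n in ('top','side'):
    p,d=cap(n); h=cv2.cvtColor(p,cv2.COLOR_RGB2HSV); C=cloud(n,d)
    m=(abs(h[...,0].astype(int)-11)<7)&(h[...,1]>90)&(h[...,2]>25)&(C[...,2]>.1)&(C[...,2]<.2)
    N,L,S,ce=cv2.connectedComponentsWithStats(m.astype(np.uint8))
    for i in range(1,N):
        if S[i,4]>12: q=C[L==i]; print(n,S[i],ce[i].round(1),np.median(q,0).round(4),'zr',np.percentile(q[:,2],[5,95]).round(3),'ray',ray(n,*ce[i],np.median(q[:,2])-.006).round(4))
E
python3 look.py; python3 -c "
from h import *
p,d=load('side'); a=p[150:330,200:420]; cv2.imwrite('pics/s3.png',cv2.resize(a[...,::-1],None,fx=3,fy=3,interpolation=cv2.INTER_CUBIC))"
```

```text
9.3 [ 0.4651 -0.1217  0.3307] [-1.9   -2.502  0.   ] 0.013550584327826309 [-1.4 -0.2 -2.5]
top [345 271   7  12  51] [347.8 276.2] [ 0.4522 -0.067   0.1513] zr [0.147 0.157] ray [ 0.452  -0.0674  0.1453]
```

View pics/s3.png

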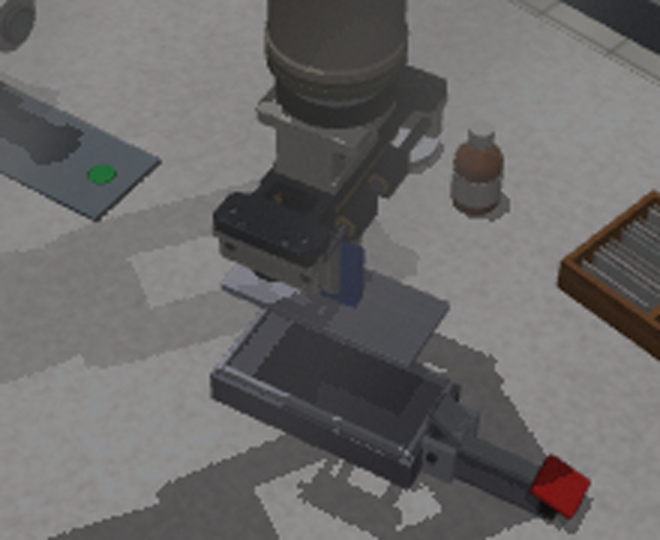

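The tray hangs level from the gripper above the cradle. The lever pad (crop 558,485) is down, and the ball is hidden behind the gripper, at about (0.4515, -0.073, 0.143). It needs tool x +247, y +114, z +3 mm to reach the focus.

servo_tool --increments '[{"slide": [2, 1, 0], "dr": [0, 0, 0], "jaw": 1}, {"slide": [7, 3, 0], "dr": [0, 0, 0], "jaw": 1}, {"slide": [15, 7, 0], "dr": [0, 0, 0], "jaw": 1}, {"slide": [26, 12, 0], "dr": [0, 0, 0], "jaw": 1}, {"slide": [40, 18, 0], "dr": [0, 0, 0], "jaw": 1}, {"slide": [56, 26, 0], "dr": [0, 0, 0], "jaw": 1}, {"slide": [74, 34, 0], "dr": [0, 0, 0], "jaw": 1}, {"slide": [93, 43, 0], "dr": [0, 0, 0], "jaw": 1}, {"slide": [113, 52, 0], "dr": [0, 0, 0], "jaw": 1}, {"slide": [134, 62, 1], "dr": [0, 0, 0], "jaw": 1}, {"slide": [154, 71, 1], "dr": [0, 0, 0], "jaw": 1}, {"slide": [173, 80, 1], "dr": [0, 0, 0], "jaw": 1}, {"slide": [191, 88, 2], "dr": [0, 0, 0], "jaw": 1}, {"slide": [207, 96, 2], "dr": [0, 0, 0], "jaw": 1}, {"slide": [221, 102, 2], "dr": [0, 0, 0], "jaw": 1}, {"slide": [232, 107, 3], "dr": [0, 0, 0], "jaw": 1}, {"slide": [240, 111, 3], "dr": [0, 0, 0], "jaw": 1}, {"slide": [245, 113, 3], "dr": [0, 0, 0], "jaw": 1}, {"slide": [247, 114, 3], "dr": [0, 0, 0], "jaw": 1}, {"slide": [247, 114, 3], "dr": [0, 0, 0], "jaw": 1}]'

```text
t: 11.4
tool_pos: [0.5086, 0.1467, 0.3277]
orientation: [1.9, 2.502, -0.0]
force: [0.3, 0.8, -3.1]
opening: 0.014
gripper_force: 40.0
```

```bash
python3 look.py; python3 -c "
from h import *
p,d=load('side'); q,_=load('top'); a=p[80:260,120:320]; b=q[180:330,60:300]
f=lambda a:cv2.resize(a[...,::-1],(600,300) if a is b else (440,396),interpolation=cv2.INTER_CUBIC)
A=cv2.resize(a[...,::-1],(400,360)); B=cv2.resize(b[...,::-1],(400,250)); cv2.imwrite('pics/s4.png',np.hstack([A,np.vstack([B,np.zeros((110,400,3),np.uint8)])]))
c,R,t=cam('side')
for w in ([.495,.1955,.14],[.4955,.1955,.127]):
  x=R@np.array(w)+t; print(c['fx']*x[0]/x[2]+c['cx'],c['fy']*x[1]/x[2]+c['cy'])"
```

```text
11.4 [0.5086 0.1467 0.3277] [ 1.9    2.502 -0.   ] 0.01397662535064868 [ 0.3  0.8 -3.1]
227.55915448184675 168.56295399453444
228.28196784724506 172.5440174708537
```

View pics/s4.png

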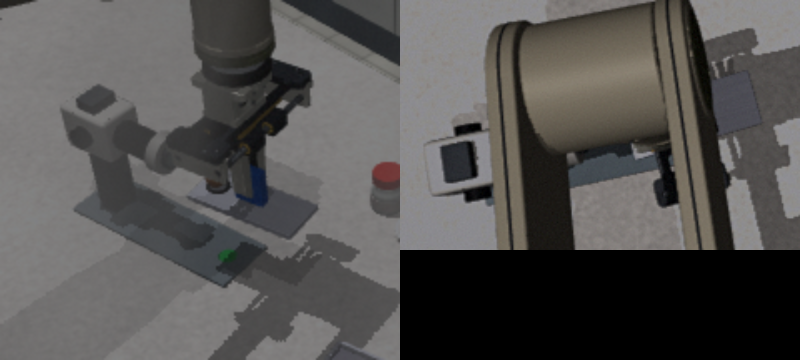

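The ball shows under the gripper at full-image pixel (228,171), against an expected (227.6,168.6) for the focus. The tray is level and clear of the microscope. I'll do one depth check on the ball after a short hold.

servo_tool --increments '[{"slide": [0, 0, 0], "dr": [0, 0, 0], "jaw": 1}, {"slide": [0, 0, 0], "dr": [0, 0, 0], "jaw": 1}, {"slide": [0, 0, 0], "dr": [0, 0, 0], "jaw": 1}, {"slide": [0, 0, 0], "dr": [0, 0, 0], "jaw": 1}, {"slide": [0, 0, 0], "dr": [0, 0, 0], "jaw": 1}]'

```text
t: 12.0
tool_pos: [0.5086, 0.1467, 0.3277]
orientation: [1.9, 2.502, -0.0]
force: [-0.7, 0.1, -2.8]
opening: 0.0141
gripper_force: 40.0
```

```bash
python3 - <<'E'
from h import *
p,d=cap('side'); C=cloud('side',d); c,R,t=cam('side'); o=-R.T@t
h=cv2.cvtColor(p,cv2.COLOR_RGB2HSV)
for v in range(164,178,2):
    print(v,h[v,228],C[v,228].round(4))
f=np.array([.495,.1955,.14])
w=C[160:182,215:240]; k=np.abs(np.linalg.norm(w-f,axis=-1)-.013)<.004; print(k.sum(), np.linalg.norm(w[k]-f,axis=-1).mean())
m=((h[...,0]<6)|(h[...,0]>174))&(h[...,1]>180)&(h[...,2]>60)&(C[...,1]<-.2); print('pad',np.median(C[m],0))
E
```

```text
164 [15  8 66] [0.4277 0.0891 0.2542]
166 [140  21  37] [0.4328 0.0979 0.2407]
168 [30  4 61] [0.434  0.1007 0.2327]
170 [20 12 65] [0.433  0.1003 0.228 ]
172 [11 93 44] [0.4897 0.1876 0.1369]
174 [120  13  61] [0.4899 0.1891 0.1295]
176 [60  9 27] [0.4862 0.1847 0.1279]
43 0.013316534045395888
pad [ 0.51402899 -0.29983637  0.02710794]
```

```bash
python3 -c "
from plant import *
print(close_job())"
```

```text
the job is handed in; nothing more can be done
None
```

The job is handed in, with no verdict returned: the lever is latched down (pad at 27 mm), and the gripper is holding the tray level with the ball within a few millimetres of the focus by my depth check.

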